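# Lock the trackball's retaining ring of an ultrasound machine

## Task

After cleaning, the retaining ring round the ultrasound machine's trackball was only laid in place and still stands proud of the sloping panel on its lugs. Turn it on its seat until you feel the lugs drop into their notches and the ring lies flush on the panel, then turn it clockwise as far as it goes to lock it, and let go. Leave the other things on the table where they are.

Things in the scene. Friction and masses are not known exactly. Their poses are not given: they have to be found in the camera images.
- panel: Sloping control panel (270 mm up the slope, 380 mm wide, cream plastic) of a fixed ultrasound machine. Origin: on the trackball's axis at the panel's surface; z out of the panel along that axis, 27 deg from vertical, leaning to the machine's front edge with its palm rest (towards the robot); x up the slope, y to the machine's left. A 38 mm dark ball stands there, its top 20 mm above the surface.
- seat (a point): The ring's seat: a hole in the panel round the ball, same point and axes as panel. It has a 3.5 mm lip with three notches 120 deg apart, hidden under the ring, at an unknown angle that differs from start to start. Within 70 mm of it the panel is clear but for ring and ball; beyond come keys 2.5 mm high and, over 125 mm away, knobs 14 mm high.
- ring: Grey plastic retaining ring round the ball, loose, about 60 g: a round ribbed wall, 64 mm outside diameter, 14 mm high (the part to grip). Origin: on its axis at the wall's underside; z along its axis, out of the panel. Below are a 48 mm skirt that keeps it centred to 1 mm, and three hidden lugs 120 deg apart. At the start the lugs rest on the lip, so that the underside is 8 mm above the panel.
- ring_top (a point): Centre of the ring's 33 mm top opening, 14 mm above ring, same axes. Turned either way by at most 120 deg, the lugs meet the notches (they fit within 6 deg to either side); there the ring can go down 8 mm until the wall lies on the panel, by its weight or a push of a few N if not held up. Only when fully down can it be turned on, clockwise (looking onto the panel), under the lip.
- lock_collar (a joint): Hidden collar under the lip that the lugs push round as the dropped-in ring is turned clockwise: 0 = unlocked (start), 0.6 rad = locked, at its stop. The lugs have up to 17 deg of free play before it moves, so the ring turns about 35 to 55 deg from where it dropped in to the stop. Its friction is 0.12 N m; it stays where it is left.
- gel_bottle: White gel bottle, 62 mm diameter, 190 mm high, standing to the left of the machine, origin under its centre. Leave alone.
- swab_jar: Glass jar with a steel cap, 72 mm diameter, 100 mm high, standing to the left of the machine, origin under its centre. Leave alone.
- probe: White hand-held wireless ultrasound probe, 125 mm long, 60 mm wide, 26 mm high, lying to the left of the machine, origin under its middle. Leave alone.
- brush: Grey flat brush, 150 mm long, 42 mm wide, 20 mm high, lying across the palm rest along the machine's front edge (55 mm above the table), origin under its middle. Leave alone.
- tray: Empty steel tray, 180 by 110 mm, 25 mm high, to the right of the machine, origin under its centre. Leave alone.
- spray_bottle: Clear bottle, 72 mm diameter, 165 mm high, standing to the right of the machine, origin under its centre. Leave alone.
There are look-alikes about, which are no part of the job. Several things have the shape of the ring; the one meant has the colours described above.

How it is judged:
By the outcome, as a careful person would: the job done as asked, in the order asked, and still so for the second after the job is handed in, with the robot touching nothing.
It also fails if it takes over 48 s, if anything falls off the work surface, if the arm or the gripper's body presses on something with over 40 N, if the wrist force passes 120 N, or if a joint passes its speed limit or range.

## Robot

A 6-joint arm with a two-finger parallel gripper is mounted at the origin on the work surface. World frame = base frame: x ahead of the robot, y to its left, z up, the work surface at z = 0. Lengths are in m, angles in rad, forces in N, time in s.
With the tool pointing down it reaches from about 0.3 to 0.825 m from the base axis. Payload 5.4 kg.
Tool frame: the origin (TCP) lies at the very end of the fingers, on their centre line; the grasp point (between the pads) lies grasp_offset behind it (grasp_offset is the distance from the TCP to the grasp point, in m); z points along the fingers, y is the line along which they close (so a half turn about z gives the same grasp; the last joint's range is limited). The gripper opens to 92 mm and grips with 3 to 60 N. Pads are 20 mm wide; open, the fingers measure 128 mm over their backs; the gripper's body (75 mm by 189 mm) begins 69 mm behind the grasp point.
Start: joints at [1.025, 0.158, 1.597, -0, 1.386, -0.21], TCP at [0.189, 0.543, 0.215] pointing down, gripper open.
Joint ranges: [-2.91, 2.91], [-0.94, 2.29], [0.18, 2.7], [-1.29, 4.43], [0.17, 2.64], [-3, 3]. Speed limits (rad/s): [2.57, 2.57, 3.14, 3.14, 3.14, 3.14].

## Interface

Orientations are given as a unit quaternion [x, y, z, w].
In Python, from bench import * gives the robot as it stands. Calls block until the motion is done:
- move_to(position, orientation): joint-space move of the TCP to a pose.
- servo_line(position, ori=None, vel=0.15, contact_N=None): straight line of the TCP; ori=None keeps the orientation; vel is the mean speed in m/s. With contact_N (N) it stops when the force on the tool has changed by that much, and returns True; else False.
- set_joints(angles): joint-space move.
- move_gripper(opening, f_grip=None): opening from 0.0 (shut) to 1.0 (fully open); f_grip is the grip in N (None keeps the last); returns when the fingers have stopped.
- dwell(seconds).
- inverse_kinematics(position, orientation): joint angles nearest the present ones, or None.
- sense(): the state.
- snapshot(name): name is "scene" or "top" or "wrist"; returns a dict with "img" (420x560x3 uint8, red, green, blue), "z_map" (420x560 float32, m along the optical axis (not along the pixel's ray), 0 where there is no reading), "intrinsics" (3x3 intrinsics, pixels), "R" (3x3) and "t" (3): a world point X has camera coordinates R X + t; the wrist camera has in their place "tool_from_camera" (4x4, takes a point from camera to tool coordinates, whose origin is the TCP and whose axes are the flange's). Camera axes: x right, y down, z forward; pixel columns grow to the right and rows downward; lengths in m; the calibration is good to about 2 mm. The wrist camera is an equidistant fisheye: a pixel r from the principal point sees the ray r / f radians off the axis. A picture is of the moment at which its call begins: read the wrist's pose just before it.
A pose or a line that the arm cannot do raises PlanningError and nothing moves.
- finish_job(): hands the job in; it is judged then, once.
The state is a dict: "time": time; "joint_pos": joint angles; "qd": joint speeds; "effort": joint torques, N m; "ee_pos": TCP position; "tcp_rot": TCP orientation; "ft_force": force on the tool from outside, world axes, zero at the start; "torque": the same for the moment, N m; "opening": opening from 0.0 (shut) to 1.0 (fully open); "gripper_force": force on a finger pad.
Only numpy, scipy, OpenCV 4.12 (cv2) and the standard library are available. Lean on these libraries where they do the work, as an engineer would, in place of code of your own. Each camera call takes 0.05 s, during which the arm holds its last target. There are 200 camera calls.

## Working session

There is one attempt and no reset: what is moved stays moved. The work goes in short steps, each a Python script; the robot and the scene stay as the last script left them, time stands still between calls to the robot, and variables do not carry over. Pictures are saved under pics/ and viewed, at most 10 in all, crops included, and the job is handed in when it is done.

```bash
ls; mkdir -p pics; python3 - <<'E'
from bench import *
import cv2,numpy as np,pickle
for n in("scene","top"):
    s=snapshot(n); pickle.dump(s,open(n+'.pkl','wb')); cv2.imwrite(f'pics/{n}0.png',s['img'][:,:,::-1])
    print(n,s['intrinsics'],s['R'],s['t'])
q=sense();print({k:np.round(v,3) for k,v in q.items()}); 
try: print(grasp_offset)
except Exception as e: print(e)
E
```

```text
pics
scene [[424.29521968   0.         275.55178818]
 [  0.         424.29521968 213.9335465 ]
 [  0.           0.           1.        ]] [[-0.53070379  0.84740846 -0.01588668]
 [ 0.46103341  0.27290006 -0.84437773]
 [-0.71119736 -0.45543875 -0.53551271]] [ 0.25885467 -0.19279632  1.75437827]
top [[501.26826572   0.         287.23720396]
 [  0.         501.26826572 211.35892038]
 [  0.           0.           1.        ]] [[ 0.01547057 -0.99947838 -0.02834831]
 [-0.98706    -0.01074051 -0.15999123]
 [ 0.1596033   0.03045664 -0.98671129]] [0.05823637 0.56693656 1.18608279]
{'time': np.float64(0.1), 'joint_pos': array([ 1.025,  0.159,  1.598,  0.   ,  1.386, -0.21 ]), 'qd': array([ 0.001, -0.003, -0.003,  0.001,  0.002,  0.002]), 'effort': array([-0.0000e+00, -3.8651e+01, -3.2296e+01,  7.0000e-02,  3.4000e-02,
       -0.0000e+00]), 'ee_pos': array([0.189, 0.542, 0.214]), 'tcp_rot': array([ 0.167,  0.986, -0.001, -0.   ]), 'ft_force': array([ 0.155, -0.294,  0.281]), 'torque': array([-0.025, -0.02 ,  0.035]), 'gripper_force': np.float64(0.0), 'opening': np.float64(1.004)}
0.0187
```

View pics/top0.png

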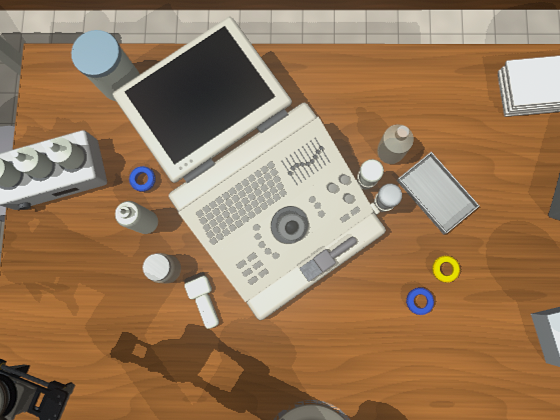

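View pics/scene0.png

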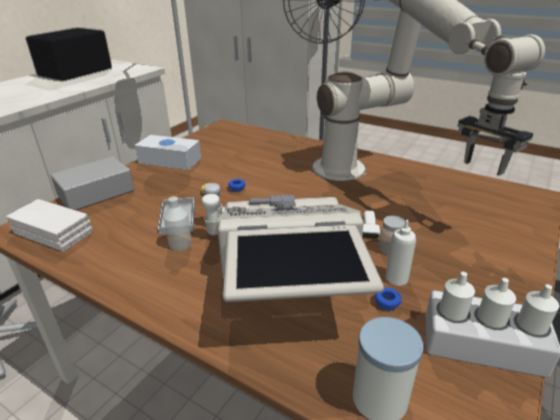

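The top view shows the grey ring round the dark ball at about (290,226). Three things could be mistaken for it: a blue ring at (142,179), a blue ring at (420,300) and a yellow ring at (446,268). All three lie on the table and are the wrong colour, so I choose the grey one on the panel. The scene view shows only the back of the screen, with the panel hidden behind it.

```bash
cat > h.py <<'E'
import numpy as np,cv2,pickle
def cloud(s):
    K=s['intrinsics'];z=s['z_map'];v,u=np.mgrid[:420,:560]
    P=np.stack([(u-K[0,2])/K[0,0]*z,(v-K[1,2])/K[1,1]*z,z],-1)
    return (P-s['t'])@s['R']
E
python3 - <<'E'
from h import *
s=pickle.load(open('top.pkl','rb'));X=cloud(s);img=s['img'];ok=s['z_map']>0
v,u=np.mgrid[:420,:560];r=np.hypot(u-290,v-226)
hsv=cv2.cvtColor(img,cv2.COLOR_RGB2HSV)
m=ok&(r<75)&(r>24)&(img.min(-1)>170)
P=X[m]
# robust plane
for i in range(8):
    c=P.mean(0);n=np.linalg.svd(P-c,full_matrices=False)[2][2];n*=np.sign(n[2]);d=(P-c)@n
    P=P[abs(d)<max(.0015,1.5*d.std())]
print('plane',c,n,len(P),m.sum(),'tilt',np.degrees(np.arccos(n[2])),d.std())
h=(X-c)@n
# ring wall top: 22mm above the panel
rm=ok&(r<30)&(h>.015)&(h<.028)
print('h near',np.round(h[226-22:226+23:4,290-24:290+25:4]*1000,0))
print('img',img[226-22:226+23:11,290],img[226,262:320:5])
x=np.array([0,0,1.])-n*n[2];x/=np.linalg.norm(x);y=np.cross(n,x);print('x',x,'y',y)
Q=X[rm];uv=np.c_[(Q-c)@x,(Q-c)@y].astype(np.float32)
(cc,rad)=cv2.minEnclosingCircle(uv);print('circ',cc,rad,len(Q))
o=c+x*cc[0]+y*cc[1];print('origin',o)
# obstacles in panel frame around
L=np.stack([(X-o)@x,(X-o)@y,h],-1)
far=ok&(L[...,2]>.03)&(np.hypot(L[...,0],L[...,1])<.25)
print('obst n',far.sum(), 'min x',L[far][:,0].min() if far.any() else '')
for a in range(-180,180,15):
    t=np.degrees(np.arctan2(L[...,1],L[...,0]));k=far&(abs((t-a+180)%360-180)<7.5)
    if k.sum()>3: print(a,'min r',np.percentile(np.hypot(*L[k][:,:2].T),2).round(3),'maxh',L[k][:,2].max().round(3))
np.savez('panel.npz',o=o,n=n,x=x,y=y)
cv2.imwrite('pics/crop.png',cv2.resize(img[170:280,230:350,::-1],None,fx=5,fy=5,interpolation=cv2.INTER_CUBIC))
E
```

```text
plane [0.53854999 0.0636648  0.10584976] [-0.36668896 -0.26601917  0.89150042] 4547 10119 tilt 26.93760092974474 0.0008164988031500968
h near [[-2.000e+00  3.000e+00 -0.000e+00 -1.000e+00 -0.000e+00  1.000e+00
  -1.000e+00  0.000e+00 -1.000e+00  1.000e+00  3.000e+00 -3.000e+00
   1.000e+00]
 [-1.000e+00 -1.000e+00  3.000e+00 -3.000e+00 -1.000e+01  4.000e+00
  -4.000e+00  1.000e+00 -0.000e+00  1.000e+00 -3.000e+00 -1.000e+00
  -2.000e+00]
 [-1.000e+00 -1.000e+00 -2.000e+00 -1.000e+00  0.000e+00  1.000e+00
  -2.000e+00 -0.000e+00  0.000e+00 -1.000e+00 -2.000e+00  3.000e+00
  -1.000e+00]
 [ 1.000e+00  0.000e+00  1.000e+00  0.000e+00 -3.000e+00  2.000e+01
   2.200e+01  2.100e+01  2.400e+01  0.000e+00 -0.000e+00  1.103e+03
   1.000e+00]
 [-2.000e+00 -1.000e+00 -3.000e+00  2.000e+00  2.300e+01  2.000e+01
   1.900e+01  2.500e+01  2.400e+01  2.100e+01  0.000e+00 -2.000e+00
  -3.000e+00]
 [ 1.000e+00 -1.000e+00 -1.000e+00  1.100e+01  2.300e+01  1.500e+01
   1.800e+01  1.900e+01 -3.000e+00  2.200e+01 -1.000e+00 -3.000e+00
   4.000e+00]
 [-0.000e+00 -3.000e+00 -0.000e+00  2.000e+01  2.000e+01  
[... 868 characters left out ...]
136 132]
 [ 88  89  89]
 [146 149 145]
 [221 219 204]] [[222 221 206]
 [222 221 205]
 [118 121 121]
 [102 104 101]
 [148 149 147]
 [ 87  89  88]
 [ 84  86  83]
 [ 73  73  68]
 [147 149 146]
 [ 96  96  92]
 [220 219 204]
 [220 219 203]]
x [0.72160934 0.52350068 0.45301986] y [-5.87213043e-01  8.09432420e-01 -2.77555756e-17]
circ (-0.015747424215078354, 0.0026226614136248827) 0.0330195315182209 516
origin [0.52564644 0.05754388 0.09871587]
obst n 1192 min x -0.13377006395769814
-180 min r 0.106 maxh 0.042
-165 min r 0.11 maxh 0.041
-150 min r 0.122 maxh 0.036
-135 min r 0.139 maxh 0.036
-105 min r 0.204 maxh 0.091
-90 min r 0.198 maxh 0.074
-75 min r 0.209 maxh 0.049
165 min r 0.111 maxh 0.038
```

View pics/crop.png

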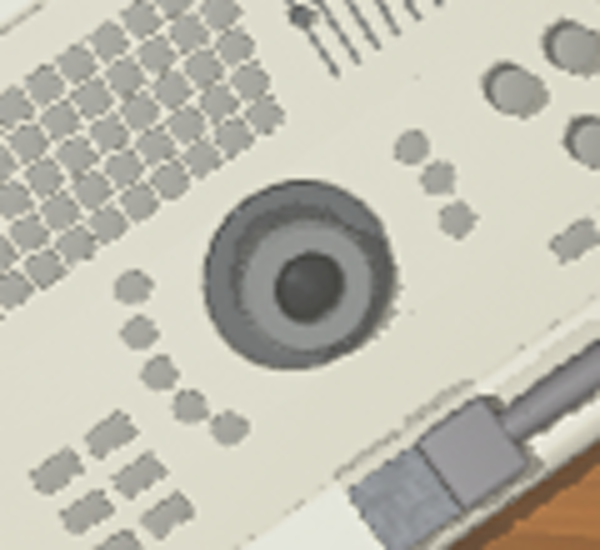

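The crop shows the grey ring's light top annulus centred at crop (310,285), which is image (292,227), with the ball inside it. The plane tilt is 26.9° and the ring's radius and height fit the description. Next: a pre-grasp with room for clockwise turning, and a wrist picture.

```bash
cat >> h.py <<'E'
from scipy.spatial.transform import Rotation as Rn
p=np.load('panel.npz');o,n,x,y=[p[k] for k in'onxy']
def quat(a): # tool y axis at angle a from x towards y
    ty=np.cos(a)*x+np.sin(a)*y; tz=-n; return Rn.from_matrix(np.c_[np.cross(ty,tz),ty,tz]).as_quat()
E
python3 - <<'E'
from h import *
from bench import *
best=None
for d in range(0,360,15):
    a=inverse_kinematics(o+n*.13,quat(np.radians(d))); b=inverse_kinematics(o+n*.003,quat(np.radians(d)))
    if a is not None and b is not None: print(d,np.round(a,2),np.round(b[5],2))
    if a is not None and b is not None and (best is None or abs(a[5]+2.5)<abs(best[1]+2.5)): best=(d,a[5])
print(best)
move_to(o+n*.13,quat(np.radians(best[0])))
q=sense();s=snapshot('wrist');s['pose']=(q['ee_pos'],q['tcp_rot']);pickle.dump(s,open('w.pkl','wb'))
cv2.imwrite('pics/w.png',s['img'][:,:,::-1]);print(q['time'],q['joint_pos'],q['ee_pos'],o+n*.13,q['ft_force'],s['tool_from_camera'],s['intrinsics'])
E
```

```text
0 [-0.51 -0.41  2.18  0.46  1.2  -1.27] -1.3
15 [-0.51 -0.41  2.18  0.46  1.2  -1.53] -1.56
30 [-0.51 -0.41  2.18  0.46  1.2  -1.79] -1.82
45 [-0.51 -0.41  2.18  0.46  1.2  -2.05] -2.09
60 [-0.51 -0.41  2.18  0.46  1.2  -2.31] -2.35
75 [-0.51 -0.41  2.18  0.46  1.2  -2.58] -2.61
90 [-0.51 -0.41  2.18  0.46  1.2  -2.84] -2.87
120 [-0.51 -0.41  2.18  0.46  1.2   2.92] 2.89
135 [-0.51 -0.41  2.18  0.46  1.2   2.66] 2.63
150 [-0.51 -0.41  2.18  0.46  1.2   2.4 ] 2.37
165 [-0.51 -0.41  2.18  0.46  1.2   2.14] 2.1
180 [-0.51 -0.41  2.18  0.46  1.2   1.88] 1.84
195 [-0.51 -0.41  2.18  0.46  1.2   1.61] 1.58
210 [-0.51 -0.41  2.18  0.46  1.2   1.35] 1.32
225 [-0.51 -0.41  2.18  0.46  1.2   1.09] 1.06
240 [-0.51 -0.41  2.18  0.46  1.2   0.83] 0.79
255 [-0.51 -0.41  2.18  0.46  1.2   0.57] 0.53
270 [-0.51 -0.41  2.18  0.46  1.2   0.3 ] 0.27
285 [-0.51 -0.41  2.18  0.46  1.2   0.04] 0.01
300 [-0.51 -0.41  2.18  0.46  1.2  -0.22] -0.25
315 [-0.51 -0.41  2.18  0.46  1.2  -0.48] -0.51
330 [-0.51 -0.41  2.18  0.46  1.2  -0.74] -0.78
345 [-0.51 -0.41  2.18  0.46  1.2  -1.  ] -1.04
(75, np.float64(-2.575205789389363))
2.2333 [-0.50607126 -0.41122116  2.18164251  0.45668527  1.19777789 -2.57482041] [0.47805021 0.02336615 0.21471661] [0.47797688 0.02296139 0.21461092] [-0.19593265  0.16675427  0.48009603] [[-1.22477016e-03 -9.70881295e-01 -2.39557949e-01  6.78331713e-02]
 [ 9.99998436e-01 -8.83510436e-04 -1.53192364e-03  2.17247302e-04]
 [ 1.27566406e-03 -2.39559451e-01  9.70880859e-01 -1.69513526e-01]
 [ 0.00000000e+00  0.00000000e+00  0.00000000e+00  1.00000000e+00]] [[325.1922621    0.         280.16910726]
 [  0.         325.1922621  207.85466975]
 [  0.           0.           1.        ]]
```

View pics/w.png

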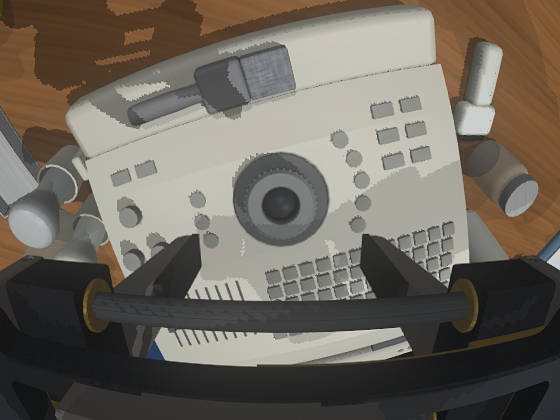

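The wrist view shows the grey ring and ball centred near (281,203), on a dark bezel with an outer radius of about 47 px. The brush is at (230,80), and the fingers are clear of the keys. Next: refine the centre by ray casting.

```bash
cat >> h.py <<'E'
def wrays(s,u,v):
    K=s['intrinsics'];a=(u-K[0,2])/K[0,0];b=(v-K[1,2])/K[1,1];t=np.hypot(a,b)+1e-9
    d=np.stack([a/t*np.sin(t),b/t*np.sin(t),np.cos(t)],-1)
    T=np.eye(4);T[:3,:3]=Rn.from_quat(s['pose'][1]).as_matrix();T[:3,3]=s['pose'][0];T=T@s['tool_from_camera']
    return T[:3,3],d@T[:3,:3].T,d
def trays(s,u,v):
    K=s['intrinsics'];d=np.stack([(u-K[0,2])/K[0,0],(v-K[1,2])/K[1,1],np.ones_like(u)],-1)
    return -s['R'].T@s['t'],d@s['R'],d
E
python3 - <<'E'
from h import *
from scipy.optimize import least_squares
def circ(P):
    f=lambda q:np.hypot(P[:,0]-q[0],P[:,1]-q[1])-q[2]
    return least_squares(f,[*P.mean(0),.03],loss='soft_l1',f_scale=.001).x
for nm,rays,c0 in(('w',wrays,(281,203)),('top',trays,(291,226))):
    s=pickle.load(open(nm+'.pkl','rb'));v,u=np.mgrid[:420,:560].astype(float);C,D,d=rays(s,u,v)
    img=s['img'];X=C+D*(s['z_map']/d[...,2])[...,None]
    r=np.hypot(u-c0[0],v-c0[1]);L=np.stack([(X-o)@x,(X-o)@y,(X-o)@n],-1)
    fl=(img.min(-1)>150)&(r>50 if nm=='w' else r>25)&(r<85 if nm=='w' else r<40);print(nm,'panel h median',np.median(L[fl][:,2]))
    hole=L[(r<4)][:,2];print(' ball top h',np.percentile(hole,[50,80]))
    # bezel outline on h=0
    g=cv2.GaussianBlur(img.min(-1),(3,3),0);R0=60 if nm=='w' else 24
    m=((g<165)&(r<R0)).astype(np.uint8);k=cv2.findContours(cv2.morphologyEx(m,cv2.MORPH_OPEN,np.ones((5,5))),cv2.RETR_EXTERNAL,cv2.CHAIN_APPROX_NONE)[0]
    k=max(k,key=cv2.contourArea)[:,0].astype(float)
    def onplane(k,h):
        C,D,_=rays(s,k[:,0],k[:,1]);P=C+D*(((o+n*h-C)@n)/(D@n))[:,None]-o;return np.c_[P@x,P@y]
    print(' bezel(h0)',circ(onplane(k,0)))
    # ring top by depth
    m=((L[...,2]>.017)&(L[...,2]<.028)&(r<R0)).astype(np.uint8)
    m=cv2.morphologyEx(cv2.medianBlur(m*255,5),cv2.MORPH_CLOSE,np.ones((9,9)))
    k=max(cv2.findContours(m,cv2.RETR_EXTERNAL,cv2.CHAIN_APPROX_NONE)[0],key=cv2.contourArea)[:,0].astype(float)
    print(' ringtop(h22)',circ(onplane(k,.022)), 'h med',np.median(L[(m>0)&(r>R0*.4)][:,2]))
    # opening edge: dark blob of ball
    m=((g<95)&(r<(22 if nm=='w' else 9))).astype(np.uint8)
    k=max(cv2.findContours(m,cv2.RETR_EXTERNAL,cv2.CHAIN_APPROX_NONE)[0],key=cv2.contourArea)[:,0].astype(float)
    print(' opening(h~20)',circ(onplane(k,.020)))
E
```

```text
w panel h median -0.0012105867805683203
 ball top h [0.01862165 0.01930654]
 bezel(h0) [ 0.00772902 -0.00164989  0.05429212]
 ringtop(h22) [-0.00188595  0.00099067  0.03115297] h med 0.020453511361882053
 opening(h~20) [-0.00058141  0.00057642  0.01684604]
top panel h median 0.0001941174443911555
 ball top h [0.01802931 0.02025296]
 bezel(h0) [0.00058832 0.00058228 0.04582784]
 ringtop(h22) [0.00134772 0.00046302 0.03070364] h med 0.021410803619419303
 opening(h~20) [0.00099566 0.00132405 0.01453517]
```

```bash
echo "o=o+y*.0007" >> h.py; cat >> h.py <<'E'
def loc(q): # force/pos in panel frame
    F=q['ft_force'];M=q['torque'];P=q['ee_pos']-o
    return 't%.2f'%q['time'],'P',np.round([P@a*1000 for a in(x,y,n)],2),'F',np.round([F@a for a in(x,y,n)],2),'Mz',round(float(M@n),3),'q6',round(float(q['joint_pos'][5]),3),'open',round(float(q['opening'])*92,1),'gf',round(float(q['gripper_force']),1)
E
python3 - <<'E'
from h import *
from bench import *
Q=quat(np.radians(75))
servo_line(o+n*.03,Q,vel=.15); print(*loc(sense()))
print(servo_line(o-n*.006,Q,vel=.025,contact_N=4)); q=sense();print(*loc(q))
h0=(q['ee_pos']-o)@n
servo_line(o+n*(h0+.0105),Q,vel=.05); print(*loc(sense()))
move_gripper(0.5,15); q=sense();print(*loc(q)); np.save('h0.npy',h0)
E
```

```text
t3.10 P [ 0.54 -0.33 30.51] F [-0.25  0.04  0.36] Mz -0.062 q6 -2.595 open 91.8 gf 0.0
True
t4.21 P [-0.1   0.11 -0.3 ] F [-0.57  1.94  7.04] Mz -0.07 q6 -2.61 open 91.9 gf 3.9
t4.58 P [ 0.24 -0.29 10.53] F [-0.88  0.23  0.46] Mz -0.043 q6 -2.604 open 92.1 gf 0.0
t5.12 P [-0.14  0.12 10.08] F [-0.7  -0.23 -1.26] Mz -0.033 q6 -2.604 open 63.8 gf 15.0
```

```bash
python3 - <<'E'
from h import *
from bench import *
q=sense();J=np.array(q['joint_pos']);P0=np.array(q['ee_pos']);h0=P0@n
for i in range(1,17):
    J2=J.copy();J2[5]+=np.radians(8*i)
    set_joints(J2); a=sense()
    hit=servo_line(a['ee_pos']-n*.0088,None,vel=.04,contact_N=5); b=sense()
    print(i,hit,*loc(a)[0:6:1],loc(a)[6:8],'| dz %.2f'%((b['ee_pos']@n-h0)*1000),*loc(b)[4:])
    if b['ee_pos']@n-h0<-.005: break
    if b['time']>34: break
E
```

```text
1 True t5.38 P [-0.14  0.09 10.07] F [ 0.2  -0.19 -0.2 ] Mz (0.001, 'q6') | dz -3.19 [-0.74  0.34  0.7 ] Mz 0.011 q6 -2.47 open 63.5 gf 15.0
2 True t5.85 P [ 0.08 -0.03 10.15] F [ 0.37 -0.35  0.06] Mz (-0.035, 'q6') | dz -4.03 [-0.24 -0.69  0.15] Mz -0.034 q6 -2.33 open 63.6 gf 15.0
3 True t6.33 P [ 0.04 -0.09 10.  ] F [ 1.31 -0.48  0.2 ] Mz (-0.022, 'q6') | dz -5.21 [ 0.96  0.14 -1.  ] Mz -0.041 q6 -2.191 open 63.5 gf 15.0
```

```bash
python3 - <<'E'
from h import *
from bench import *
q=sense();s=snapshot('wrist');s['pose']=(q['ee_pos'],q['tcp_rot']);print(*loc(q))
v,u=np.mgrid[:420,:560].astype(float);C,D,d=wrays(s,u,v);X=C+D*(s['z_map']/d[...,2])[...,None]
L=np.stack([(X-o)@x,(X-o)@y,(X-o)@n],-1);r=np.hypot(L[...,0],L[...,1])
for a in range(-180,180,30):
    t=np.degrees(np.arctan2(L[...,1],L[...,0]));k=(s['z_map']>0)&(abs((t-a+180)%360-180)<15)
    w=k&(r>.019)&(r<.030)&(L[...,2]<.04);p=k&(r>.05)&(r<.065)&(L[...,2]<.006);print(a,w.sum(),np.round(np.median(L[w][:,2])*1000,1) if w.any() else '',np.round(np.median(L[p][:,2])*1000,1) if p.any() else '')
cv2.imwrite('pics/w2.png',s['img'][:,:,::-1])
E
```

```text
t6.55 P [ 0.22 -0.32  4.86] F [ 0.96  0.14 -1.  ] Mz -0.041 q6 -2.191 open 63.5 gf 15.0
-180 542 20.7 -1.3
-150 508 20.8 -1.2
-120 448 20.9 -1.2
-90 466 20.6 -1.1
-60 285 20.3 -1.0
-30 207 19.8 -1.1
0 373 20.6 -1.0
30 425 20.6 -1.2
60 467 20.7 -1.2
90 536 20.7 -1.3
120 556 20.7 -1.3
150 555 20.7 -1.3
```

View pics/w2.png

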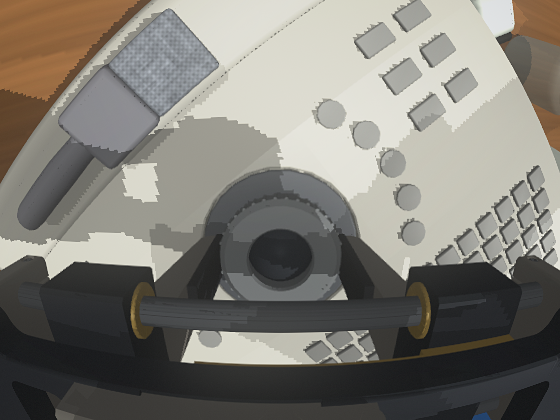

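The ring's top is still about 22 mm above the panel: the fingers slid about 5 mm down the wall. I'll re-grip higher and firmer, and push more slowly.

```bash
python3 - <<'E'
from h import *
from bench import *
Q=sense()['tcp_rot']
move_gripper(0.8); servo_line(o+n*.0100,Q,vel=.03); move_gripper(0.5,45)
q=sense();J=np.array(q['joint_pos']);h0=q['ee_pos']@n;print(*loc(q))
for i in range(0,14):
    J2=J.copy();J2[5]+=np.radians(8*i)
    if i: set_joints(J2)
    a=sense()
    hit=servo_line(a['ee_pos']-n*.0085,None,vel=.02,contact_N=5); b=sense()
    print(i,hit,*loc(a)[:6],'| dz %.2f'%((b['ee_pos']@n-h0)*1000),*loc(b)[4:])
    if b['ee_pos']@n-h0<-.0025: break
E
```

```text
t7.58 P [ 0.02 -0.05 10.04] F [-0.05  0.13  1.79] Mz -0.021 q6 -2.188 open 62.6 gf 45.0
0 True t7.58 P [ 0.02 -0.05 10.04] F [-0.05  0.13  1.79] Mz | dz -0.12 [-0.89  1.37  8.48] Mz -0.074 q6 -2.189 open 62.9 gf 45.0
1 True t8.04 P [ 0.13 -0.17 10.04] F [-0.58  0.18  1.11] Mz | dz -0.10 [-0.82  1.78  8.25] Mz -0.029 q6 -2.052 open 63.1 gf 45.0
2 True t8.51 P [ 1.000e-02 -2.000e-02  1.003e+01] F [0.07 0.05 2.72] Mz | dz -0.13 [-1.69  1.68  8.24] Mz -0.108 q6 -1.913 open 63.0 gf 45.0
3 True t8.97 P [ 0.12 -0.18 10.04] F [0.96 0.34 0.92] Mz | dz -0.11 [-1.88  1.73  8.75] Mz -0.022 q6 -1.774 open 63.1 gf 45.0
4 True t9.44 P [ 0.11 -0.2  10.03] F [ 0.74 -0.44  0.3 ] Mz | dz -0.12 [-1.04  1.51  7.51] Mz -0.045 q6 -1.634 open 62.8 gf 45.0
5 True t9.91 P [-1.000e-02 -0.000e+00  1.001e+01] F [ 0.29 -0.3   3.39] Mz | dz -0.10 [-1.83  1.7   8.51] Mz -0.034 q6 -1.495 open 62.8 gf 45.0
6 True t10.38 P [ 0.09 -0.24 10.03] F [ 0.38 -0.89  1.44] Mz | dz -0.10 [-1.85  2.02  8.08] Mz -0.069 q6 -1.355 open 62.7 gf 45.0
7 True t10.84 P [ 0.11 -0.15 10.02] F [ 0.7  -0.58  1.48] Mz | dz -0.21 [-1.74  0.93  8.06] Mz -0.084 q6 -1.215 open 63.0 gf 45.0
8 True t11.31 P [-0.07 -0.01  9.89] F [-0.58 -0.95  0.29] Mz | dz -1.39 [ 0.47 -0.78  3.27] Mz -0.024 q6 -1.075 open 62.9 gf 45.0
9 True t11.80 P [ 0.   -0.11  9.95] F [ 0.66 -1.56 -0.53] Mz | dz -8.00 [-0.08  1.07  4.54] Mz 0.036 q6 -0.937 open 62.9 gf 45.0
```

```bash
cat >> h.py <<'E'
def ringtop(sense,snapshot):
    q=sense();s=snapshot('wrist');s['pose']=(q['ee_pos'],q['tcp_rot'])
    v,u=np.mgrid[:420,:560].astype(float);C,D,d=wrays(s,u,v);X=C+D*(s['z_map']/d[...,2])[...,None]
    L=np.stack([(X-o)@x,(X-o)@y,(X-o)@n],-1);r=np.hypot(L[...,0],L[...,1]);k=s['z_map']>0
    w=k&(r>.020)&(r<.030)&(L[...,2]<.04);p=k&(r>.05)&(r<.065)&(abs(L[...,2])<.006)
    return s,(np.median(L[w][:,2])-np.median(L[p][:,2]))*1000
E
python3 - <<'E'
from h import *
from bench import *
s,t=ringtop(sense,snapshot);print('top above panel',t)
if t<16:
    J=np.array(sense()['joint_pos'])
    for i in range(1,13):
        J2=J.copy();J2[5]+=np.radians(5*i);set_joints(J2);dwell(.1);b=sense()
        print(i*5,*loc(b))
        if abs(b['torque']@n)>.6: break
E
```

```text
top above panel 13.94521419276818
5 t12.62 P [ 0.01 -0.28  2.04] F [-0.02 -0.4   3.5 ] Mz -0.031 q6 -0.852 open 62.8 gf 45.0
10 t12.97 P [-0.28 -0.3   2.02] F [-1.03 -0.56  4.57] Mz -0.005 q6 -0.765 open 63.0 gf 45.0
15 t13.32 P [-0.3  -0.29  2.  ] F [-3.01 -1.67  5.69] Mz -0.052 q6 -0.678 open 63.1 gf 45.0
20 t13.68 P [-0.24 -0.25  2.  ] F [-2.52 -1.89  5.67] Mz -0.015 q6 -0.591 open 62.9 gf 45.0
25 t14.03 P [-0.26 -0.18  1.99] F [-3.01 -0.56  6.33] Mz -0.065 q6 -0.505 open 62.9 gf 45.0
30 t14.38 P [-0.25 -0.19  2.02] F [-2.41 -1.07  6.  ] Mz -0.148 q6 -0.417 open 63.2 gf 45.0
35 t14.72 P [-0.24 -0.16  2.02] F [-2.55 -0.98  7.15] Mz -0.043 q6 -0.33 open 62.9 gf 45.0
40 t15.07 P [-0.27 -0.12  2.  ] F [-2.2  -0.85  6.56] Mz -0.057 q6 -0.243 open 63.1 gf 45.0
45 t15.43 P [-0.35 -0.15  2.01] F [-3.45 -1.37  6.24] Mz 0.108 q6 -0.156 open 63.2 gf 45.0
50 t15.78 P [-0.51 -0.21  1.99] F [-2.24 -2.26  5.58] Mz 1.413 q6 -0.071 open 62.9 gf 45.0
```

The ring turned about 47° and then met a firm stop (1.4 N m), with its top 14 mm above the panel, so it is flush. Next: release, retreat and check.

```bash
python3 - <<'E'
from h import *
from bench import *
move_gripper(1.0);print(*loc(sense()))
q=sense();servo_line(q['ee_pos']+n*.12,None,vel=.12)
s,t=ringtop(sense,snapshot);print('top above panel',t,*loc(sense()))
cv2.imwrite('pics/w3.png',s['img'][:,:,::-1])
E
```

```text
t16.37 P [-0.21 -0.06  1.91] F [ 0.58 -0.27 -0.28] Mz 0.004 q6 -0.065 open 92.5 gf 0.0
top above panel 13.85575575743192 t17.57 P [ -0.72   0.47 121.14] F [ 0.03 -0.59 -0.02] Mz -0.034 q6 -0.03 open 92.2 gf 0.0
```

View pics/w3.png

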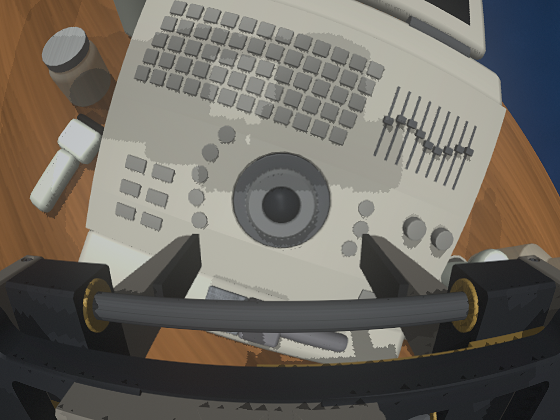

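The picture shows the ring round the ball at (281,203), flush, with nothing else disturbed. There is time for one re-grip to confirm that it is really at its stop.

```bash
python3 - <<'E'
from h import *
from bench import *
Q=sense()['tcp_rot']
servo_line(o+n*.003,Q,vel=.12); move_gripper(0.5,45); print(*loc(sense()))
J=np.array(sense()['joint_pos'])
for i in range(1,6):
    J2=J.copy();J2[5]+=np.radians(2*i);set_joints(J2);dwell(.15);b=sense();print(2*i,*loc(b))
    if abs(b['torque']@n)>1: break
move_gripper(1.0);servo_line(sense()['ee_pos']+n*.12,None,vel=.12)
s,t=ringtop(sense,snapshot);print('top',t,*loc(sense()))
if i<3: finish_job()
E
```

```text
t19.26 P [ 0.13 -0.19  3.22] F [-0.92  0.44  2.24] Mz -0.049 q6 -0.062 open 62.4 gf 45.0
2 t19.66 P [ 0.13 -0.21  3.24] F [ 0.07 -1.34  2.26] Mz 0.428 q6 -0.028 open 62.7 gf 45.0
4 t20.06 P [ 0.13 -0.23  3.25] F [ 0.09 -0.86  1.05] Mz 0.92 q6 0.006 open 63.0 gf 45.0
6 t20.46 P [ 0.09 -0.23  3.23] F [-0.23 -0.46  0.44] Mz 1.544 q6 0.041 open 62.6 gf 45.0
top 13.829128560419992 t22.25 P [ -0.34   0.29 122.46] F [ 0.02 -0.02 -0.2 ] Mz -0.001 q6 0.075 open 92.0 gf 0.0
```

The torque rose straight away on the second turn, so the ring is at its stop.

```bash
python3 -c "
from bench import *
print(finish_job())"
```

```text
the job is handed in; nothing more can be done
None
```

The grey ring dropped into its notches and lies flush on the panel. I turned it clockwise to a firm stop, confirmed that with a second turn, let go and handed the job in at about 22 s. The other things on the table were left alone.

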